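# Index the tube turret and hold the fluorometer's shutter open for a reading

### The job

Bring the blue-capped sample tube to the reading place: with the spring-loaded shutter still shut, turn the fluorometer's tube turret by its grip bar until the blue-capped tube clicks in at the red pointer, and let go of the bar. Then pull the shutter's black bow handle straight out 40 mm, until the red rings on its rods have just come fully out of the guide collars, not on to its end stop, and keep it there for the reading: finish still holding the handle at the mark. Leave the other things on the bench as they stand.

Things in the scene. Friction and masses are not known exactly. Their poses are not given: they have to be found in the camera images.
- reader: Bench fluorometer, fixed white case 220 mm deep (x), 340 wide (y), 120 high to its deck. Origin: centre of its underside; front = -x (towards the robot), left = +y. Black tube turret (144 mm across) in the left of the deck, its axis at (-20, 70) mm. A raised optics housing, top 178 mm high, covers the deck's right rear: x -42 to 108, y -33 to -167 mm.
- pointer (a point): Red pointer, 20 mm long, lying on the instrument's deck at the turret's -y (right) edge, pointing at the turret's axis. The turret place next to it is the reading place. The point is its middle.
- turret (a joint): Turret angle, rad, growing anticlockwise seen from above; 0 = blue-capped tube at the red pointer. Ten places, a click stop at each, 0.628 rad apart. Starts one or two places short (about -0.63 or -1.26). Free to turn either way; about 0.15 N m takes it over a click; let go within 0.2 rad of a stop it swings in by itself.
- turret_grip (a point): Middle of the turret's grip bar, on the turret axis, 172 mm above the bench. Aluminium bar 50 mm long, 14 thick, 26 high (157 to 183 mm above the bench), on a 20 mm stem above the tube caps. Turns with the turret: x along the bar, y across its thickness, z up; at joint value 0 the axes are parallel to the instrument's.
- sample_cap (a point): Top centre of the sample tube's blue cap (22 mm across), in its turret place 54 mm from the turret axis, 145 mm above the bench. Six other tubes in the turret have orange caps of the same size; three places are empty.
- shutter (a joint): How far the shutter slide is pulled out of the instrument's front, m. 0 = shut, where it starts; 0.040 = the mark: the 3 mm red rings on its rods, hidden till then, have just come fully out of the guide collars; end stop at 0.062. A spring pulls it back in: 4 N when shut, 9 N at the mark, plus about 1 N of friction.
- shutter_handle: Shutter's black bow handle: level round bar 14 mm thick, 98 long, along the instrument's y, on two 8 mm rods 84 mm apart that run into the case. Origin: middle of the bar, at (-185, -60, 85) mm in the instrument's frame when shut, 75 mm in front of the case; axes parallel to it. Pulls out along its -x. The space behind the bar, between the rods, is open (76 by 68 mm).
- beaker_mid (a point): Empty 100 ml glass beaker, 48 mm across, 62 mm tall, standing in front of the instrument's left half. Bystander. The point is its middle, 31 mm above its underside.
- marker_mid (a point): Felt marker lying flat, 125 mm long, 15 mm thick, white with a blue cap, on the bench at the front right of the instrument. Bystander. The point is its middle, 7 mm above its underside.
- bottle_mid (a point): Amber reagent bottle with a blue cap, 66 mm across, 140 mm tall, standing on the left of the bench. Bystander. The point is its middle, 70 mm above its underside.
- tipbox_mid (a point): Pipette-tip box, blue with a clear lid, 88 by 125 by 65 mm, on the left of the bench. Bystander. The point is its middle, 33 mm above its underside.
- tube_a_mid (a point): 50 ml tube with an orange cap (35 mm across), 114 mm tall, standing in the clear rack on the right. Bystander. The point is its middle, 57 mm above its underside.
- tube_b_mid (a point): Amber 50 ml tube with an orange cap, 114 mm tall, standing in the clear rack on the right. Bystander. The point is its middle, 57 mm above its underside.
- tube_c_mid (a point): 50 ml tube with an orange cap, 114 mm tall, standing in the clear rack on the right. Bystander. The point is its middle, 57 mm above its underside.

How it is judged:
On the way, in this order (a step that is already met when the one before it is completed fails the run):
1. The blue-capped tube has clicked in at the red pointer, the shutter is still shut and the grip bar has been let go (value of joint turret between -0.07 and 0.07 rad and value of joint shutter below 0.004 m and contact force between the fingers and turret below 0.2 N), for 0.2 s.
2. The shutter is held at its mark by the fingers (value of joint shutter between 0.036 and 0.044 m and contact force between the fingers and shutter_handle above 3 N and value of joint turret between -0.07 and 0.07 rad), for 0.5 s.
At the end, for the whole second after the job is handed in: The turret stands within 0.07 rad (4 degrees) of the click stop with the blue-capped tube at the red pointer, and the fingers still hold the shutter handle (more than 3 N of contact), the slide at rest 36 to 44 mm out (all of step 2 and velocity of joint shutter between -0.01 and 0.01 m/s); the arm keeps its last pose, push and grip.
It fails at once if The shutter was opened more than 8 mm while another place stood at the pointer (value of joint shutter above 0.008 m and not (value of joint turret between -0.12 and 0.12 rad)).
It fails at once if The shutter was pulled on past its mark towards the end stop (over 54 mm) (value of joint shutter above 0.054 m).
It fails at once if A bystander (beaker, marker, bottle, tip box or racked tube) was moved more than 20 mm (distance of any of beaker_mid, marker_mid, bottle_mid, tipbox_mid, tube_a_mid, tube_b_mid, tube_c_mid from where it was at the start of the episode above 0.02 m).
It also fails if it takes over 51 s, if anything falls off the work surface, if the arm or the gripper's body presses on something with over 40 N, if the wrist force passes 120 N, or if a joint passes its speed limit or range.

### The arm

A 7-joint arm with a two-finger parallel gripper is mounted at the origin on the work surface. World frame = base frame: x ahead of the robot, y to its left, z up, the work surface at z = 0. Lengths are in m, angles in rad, forces in N, time in s.
With the tool pointing down it reaches from about 0.425 to 0.875 m from the base axis. Payload 9.9 kg.
Tool frame: the origin (TCP) lies midway between the tips of the shut fingers; the grasp point (between the pads) lies 19 mm behind it (ctrl.hold_point_z is the distance from the TCP to the grasp point, in m); z points along the fingers, y is the line along which they close (so a half turn about z gives the same grasp; the last joint's range is limited). The gripper opens to 85 mm and grips with 20 to 120 N. Pads are 22 mm wide; open, the fingers measure 114 mm over their backs; the gripper's body (76 mm by 85 mm) begins 54 mm behind the grasp point. The pads swing forward as they close: fully open they stand 13 mm farther back than shut.
Start: joints at [-1.363, 0.576, 0.025, 1.437, -0.015, 1.129, -0.057], TCP at [0.194, 0.646, 0.231] pointing down, gripper open.
Joint ranges: [-2.76, 2.76], [-0.34, 2.15], [-1.52, 1.57], [0.19, 2.46], [-1.09, 4.23], [0.17, 1.99], [-2.82, 2.82]. Speed limits (rad/s): [2.22, 2.22, 3.01, 3.01, 3.14, 3.14, 3.14].

### API

Orientations are given as a 3x3 rotation matrix whose columns are the frame's x, y, z axes.
In Python, from rig import readout, optics, ctrl, finder gives the robot as it stands. The module is installed in compiled form; this text tells all that it offers.
- The arm moves only by the tool servo_tool, never from a script. Its arguments are lists of equal length, an entry for each row: "delta_pos": the shift along the world's x, y, z in mm, a list of three; "yaw": the turn about the world's z in degrees. In form: {"delta_pos": [[x, y, z], ...], "yaw": [yaw, ...]}. A call has 1 to 12 rows; each row is the pose to reach, as a shift and turn from the pose commanded when the call began; what a row does not reach only later rows make up. A row lasts 1/10 s, in which the tool goes at most 50 mm and 8.59 degrees, less where a joint would pass 70% of its speed; a pose out of reach is approached as far as the arm can. A call with a gripper value outside its range is refused whole. "gripper" is the finger opening in mm, from 0 to 85.4, set as the call begins (left out, the last holds). The fingers move at their own pace and stop on an object; the grip force is fixed at half the most. Time passes only in rows, so rows that repeat a pose let the fingers close. It gives the time, the measured TCP pose, the force, the opening and the grip force at its end, in the units of the state.
- readout.observe(): the state, without advancing time (a new reading comes with each control period).
- optics.snapshot(name): name is "scene" or "top" or "wrist"; returns a dict with "img" (384x512x3 uint8, red, green, blue), "fx", "fy", "cx", "cy" (pixels), "world_from_camera" (4x4, takes a point from camera to world coordinates). Camera axes: x right, y down, z forward; pixel columns grow to the right and rows downward; lengths in m; the calibration is good to about 2 mm. A picture is of the moment at which its call begins. There is no depth.
- ctrl.close_job(): hands the job in; it is judged then, once.
Trained networks look in a picture, given as the dict that the camera call returned (one of the last four; its "shot" number tells which), for a name from the list of things; names that differ only in an ending like _2 or _b are one class to them, and where a whole thing is asked for, a point or a joint stands for the part that bears it (a point fixed in the world has none). Each returns a list of dicts, best first, with "p" (0 to 1); they miss things now and then, are a little off and sometimes report something else, mostly with a low value. They report only what shows in the picture. A call takes as long as a camera call.
- finder.boxes_of(picture, label): "rect" ([centre column, centre row, width, height] in pixels, round what is visible of it).
- finder.landmark_of(picture, label): "pixel" ([column, row] in pixels: a listed point, or the origin of a listed thing).
The state is a dict: "clock": time; "joint_pos": joint angles; "joint_velocities": joint speeds; "tau": joint torques, N m; "ee_pos": TCP position; "eef_rot": TCP orientation; "wrist_force": force on the tool from outside, world axes, zero at the start; "torque": the same for the moment, N m; "finger_gap": finger opening in m; "grasp_force": force on a finger pad.
Only numpy, scipy, OpenCV 4.12 (cv2) and the standard library are available. Lean on these libraries where they do the work, as an engineer would, in place of code of your own. Each camera call takes 0.05 s, during which the arm holds its last target. There are 200 camera calls.

## Working session

There is one attempt and no reset: what is moved stays moved. The work goes in short steps, Python scripts to look and compute and a tool call to move; the robot and the scene stay as the last step left them, time stands still between calls to the robot, and variables do not carry over. Pictures are saved under pics/ and viewed, at most 10 in all, crops included, and the job is handed in when it is done.

Besides the shell and the picture viewer there is one more tool, called after "Emit:" by a JSON object that holds its "name" and its "arguments". servo_tool: Moves the arm, as the interface text tells. Its arguments: {"type":"object","properties":{"delta_pos":{"type":"array","items":{"type":"array","items":{"type":"number"}}},"yaw":{"type":"array","items":{"type":"number"}},"gripper":{"type":"number"}},"required":["delta_pos","yaw"]}

```bash
mkdir -p pics; cat > h.py <<'E'
import numpy as np, cv2
from rig import readout, optics, ctrl, finder
def ray(s,px):
    T=np.array(s["world_from_camera"]); d=T[:3,:3]@np.array([(px[0]-s["cx"])/s["fx"],(px[1]-s["cy"])/s["fy"],1.])
    return T[:3,3],d
def atz(s,px,z):
    o,d=ray(s,px); return o+d*(z-o[2])/d[2]
def proj(s,p):
    T=np.linalg.inv(np.array(s["world_from_camera"])); c=T[:3,:3]@np.array(p)+T[:3,3]
    return [s["fx"]*c[0]/c[2]+s["cx"],s["fy"]*c[1]/c[2]+s["cy"]]
def save(s,n): cv2.imwrite("pics/"+n,s["img"][:,:,::-1])
E
python3 - <<'E'
from h import *
np.set_printoptions(precision=4,suppress=True)
Z=dict(pointer=.121,turret_grip=.172,sample_cap=.145,shutter_handle=.085,reader=0,beaker_mid=.031,marker_mid=.007)
ims=[]
for c in("scene","top"):
    s=optics.snapshot(c); ims.append(s["img"])
    print(c,np.array(s["world_from_camera"])[:3,3])
    for l,z in Z.items():
        for d in finder.landmark_of(s,l)[:2]: print(l,round(d["p"],2),np.round(d["pixel"],1),atz(s,d["pixel"],z))
cv2.imwrite("pics/a.png",cv2.resize(np.vstack(ims),None,fx=.78,fy=.78)[:,:,::-1])
o=readout.observe();print(o["clock"],o["ee_pos"],o["eef_rot"],ctrl.hold_point_z)
E
```

```text
scene [ 1.076  -0.6045  1.0038]
pointer 0.65 [267.2 225.7] [ 0.6655 -0.136   0.121 ]
pointer 0.61 [ 90.6 299.2] [ 0.5176 -0.5863  0.121 ]
turret_grip 0.76 [285.7 200.1] [ 0.666  -0.0667  0.172 ]
sample_cap 0.97 [263.4 194.7] [ 0.5953 -0.0794  0.145 ]
shutter_handle 0.7 [214.5 216.4] [ 0.5191 -0.2012  0.085 ]
reader 0.68 [ 91.7 300.5] [ 0.4465 -0.5836  0.    ]
reader 0.37 [193.3 249.5] [ 0.5148 -0.2885  0.    ]
beaker_mid 0.74 [254.1 189.2] [ 0.4943 -0.0145  0.031 ]
marker_mid 0.73 [193.8 251.1] [ 0.524  -0.2931  0.007 ]
top [ 0.3451 -0.0878  1.5131]
pointer 0.86 [272.2 158.3] [ 0.6706 -0.142   0.121 ]
pointer 0.36 [397.6 215.6] [ 0.4594 -0.5586  0.121 ]
turret_grip 0.68 [248.  160.4] [ 0.6539 -0.059   0.172 ]
turret_grip 0.47 [396.2 216.7] [ 0.4517 -0.5365  0.172 ]
sample_cap 0.73 [256.5 178.9] [ 0.5953 -0.0855  0.145 ]
shutter_handle 0.54 [287.8 205.9] [ 0.5072 -0.1919  0.085 ]
reader 0.71 [266.8 162. ] [ 0.6852 -0.1259  0.    ]
reader 0.37 [120.1 175.7] [0.6493 0.4268 0.    ]
beaker_mid 0.7 [238.5 211.4] [ 0.4986 -0.0168  0.031 ]
beaker_mid 0.66 [270.  160.9] [ 0.6821 -0.137   0.031 ]
marker_mid 0.54 [312. 203.] [ 0.5242 -0.287   0.007 ]
0.8 [0.1942 0.6465 0.2313] [[-0.9577  0.2877  0.    ]
 [ 0.2877  0.9577  0.0001]
 [-0.      0.0001 -1.    ]] 0.0187
```

View pics/a.png

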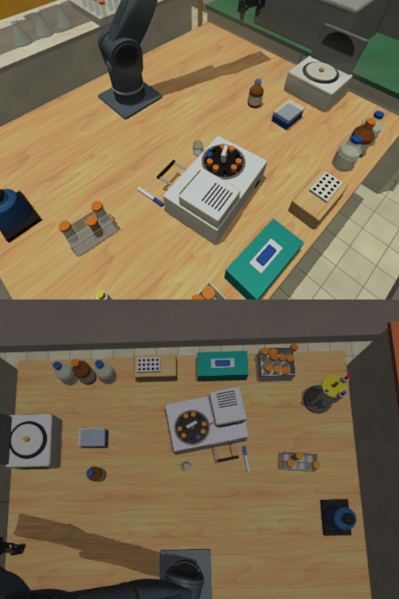

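```bash
python3 - <<'E'
from h import *
s=optics.snapshot("top"); t=optics.snapshot("scene")
a=cv2.resize(s["img"][110:240,200:340],None,fx=5,fy=5,interpolation=cv2.INTER_CUBIC)
cv2.imwrite("pics/b.png",cv2.resize(a,(700,600))[:,:,::-1])
b=t["img"][165:315,185:355]
cv2.imwrite("pics/c.png",cv2.resize(b,(680,600),interpolation=cv2.INTER_CUBIC)[:,:,::-1])
import pickle;pickle.dump((s,t),open("st.pkl","wb"))
E
```

```text
(no output)
```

View pics/b.png

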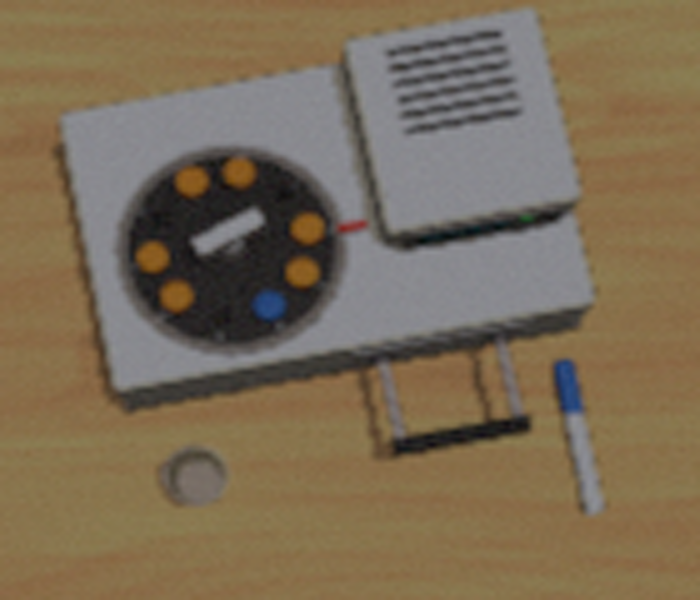

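View pics/c.png

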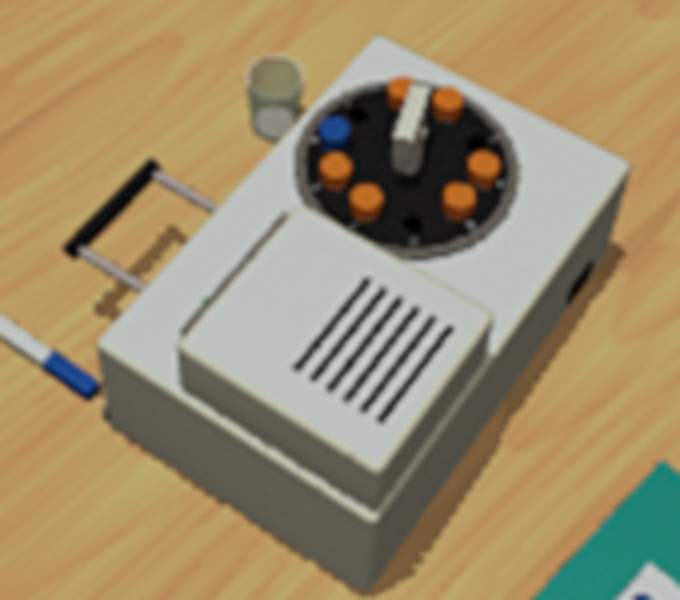

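```bash
python3 - <<'E'
from h import *
import pickle
from scipy.optimize import least_squares
np.set_printoptions(precision=4,suppress=True)
s,t=pickle.load(open("st.pkl","rb"))
TP=lambda u,v:(200+u/5,110+v*130/600); SC=lambda u,v:(185+u/4,165+v/4)
O=[]
for p,uv in [((110,170,120),(62,115)),((-110,170,120),(115,390)),((-110,-170,120),(592,300)),((108,-33,178),(347,42)),((108,-167,178),(535,10)),((-42,-167,178),(580,200)),((-42,-33,178),(400,238)),((-185,-11,85),(393,445)),((-185,-109,85),(528,424))]: O.append((s,p,TP(*uv)))
for p,uv in [((-110,-170,120),(100,345)),((110,170,120),(628,165)),((-110,170,120),(380,38)),((110,-170,120),(372,518)),((108,-33,178),(490,318)),((108,-167,178),(378,470)),((-42,-167,178),(182,343)),((-42,-33,178),(300,210)),((-185,-11,85),(152,163)),((-185,-109,85),(72,250))]: O.append((t,p,SC(*uv)))
def W(q,p):
    c,n=np.cos(q[2]),np.sin(q[2]); p=np.array(p)/1000; return np.array([q[0]+c*p[0]-n*p[1],q[1]+n*p[0]+c*p[1],p[2]])
f=lambda q:np.concatenate([np.array(proj(a,W(q,p)))-b for a,p,b in O])
r=least_squares(f,[.68,-.13,.17],loss="soft_l1"); q=r.x
print(q,np.degrees(q[2]),f(q).reshape(-1,2))
ax=W(q,(-20,70,145));h=W(q,(-185,-60,85));print("axis",ax,"handle",h,"ptr",W(q,(-20,-12,121)))
for a,px in((s,TP(268,304)),(t,SC(335,126))):
    b=atz(a,px,.145)-ax; print("cap rel",b,np.hypot(*b[:2]),"joint",np.degrees(np.arctan2(b[1],b[0])-q[2])+90)
e=[atz(s,TP(*u),.183) for u in((193,247),(263,217))];d=e[0]-e[1];print("bar",np.mean(e,0),np.degrees(np.arctan2(d[1],d[0])))
np.save("q.npy",q)
E
```

```text
[ 0.6874 -0.1164  0.167 ] 9.567245238273696 [[-1.3898 -1.7144]
 [-0.6408 -0.4748]
 [ 0.985  -0.0575]
 [-1.2516 -1.7192]
 [-0.0821 -2.2754]
 [ 0.549  -1.1841]
 [-2.8775 -1.7109]
 [-0.5008 -0.1161]
 [-0.0293 -1.0021]
 [-3.3162 -1.3921]
 [ 1.0971 -1.1761]
 [-1.6398 -2.5668]
 [-0.4597  1.3515]
 [ 1.0644 -1.6885]
 [-0.665   0.6947]
 [-3.4666 -0.4099]
 [-1.2804 -3.1521]
 [-0.2361 -0.0473]
 [-1.8623  0.4822]]
axis [ 0.656  -0.0507  0.145 ] handle [ 0.5149 -0.2063  0.085 ] ptr [ 0.6697 -0.1316  0.121 ]
cap rel [-0.0501 -0.0253  0.    ] 0.05609457929429035 joint -72.75506212938029
cap rel [-0.0456 -0.0227  0.    ] 0.050934006835737976 joint -73.03814119010389
bar [ 0.6521 -0.0513  0.183 ] 113.73942562290995
```

Emit:
{"name": "servo_tool", "arguments": {"delta_pos": [[10,-15,10],[30,-45,20],[52,-78,20],[75,-113,20],[98,-148,20],[121,-183,20],[145,-218,20],[168,-253,20],[191,-288,20],[214,-323,20],[237,-358,20],[260,-393,20]], "yaw": [-1,-3,-5,-8,-11,-14,-17,-20,-23,-26,-28,-30], "gripper": 85}}

```text
clock: 2.1
ee_pos: [0.455, 0.251, 0.2521]
eef_rot: [[-0.684, 0.73, 0.001], [0.73, 0.684, 0.001], [-0.0, 0.001, -1.0]]
wrist_force: [0.5, 0.1, -0.4]
finger_gap: 0.0851
grasp_force: 0.0
```

Emit:
{"name": "servo_tool", "arguments": {"delta_pos": [[23,-35,0],[46,-70,0],[69,-105,0],[92,-140,0],[115,-175,0],[138,-210,0],[160,-245,0],[180,-275,0],[195,-295,0],[202,-304,0],[202,-304,0],[202,-304,0]], "yaw": [-2,-4,-6,-8,-10,-12,-14,-15,-16,-16,-16,-16]}}

```text
clock: 3.3
ee_pos: [0.6556, -0.0494, 0.2514]
eef_rot: [[-0.459, 0.888, -0.0], [0.888, 0.459, 0.001], [0.001, 0.0, -1.0]]
wrist_force: [0.5, 0.5, -0.3]
finger_gap: 0.0852
grasp_force: 0.0
```

```bash
python3 - <<'E'
from h import *
np.set_printoptions(precision=4,suppress=True)
o=readout.observe();print(o["clock"],o["ee_pos"],np.degrees(np.arctan2(o["eef_rot"][1][1],o["eef_rot"][0][1])),o["joint_pos"])
s=optics.snapshot("wrist");print(np.array(s["world_from_camera"]))
for l,z in dict(turret_grip=.172,sample_cap=.145,pointer=.121,shutter_handle=.085).items():
    for d in finder.landmark_of(s,l)[:2]: print(l,round(d["p"],2),np.round(d["pixel"],1),atz(s,d["pixel"],z))
save(s,"w.png")
E
```

```text
3.3 [ 0.6556 -0.0494  0.2514] 27.335899062409332 [-0.2011  0.5572  0.3539  1.4663 -0.2028  1.1547  0.6629]
[[ 0.8881  0.4368  0.1431  0.6184]
 [ 0.4596 -0.8438 -0.2771  0.0212]
 [-0.0002  0.3119 -0.9501  0.3933]
 [ 0.      0.      0.      1.    ]]
turret_grip 0.71 [252.4 197.5] [ 0.6536 -0.0463  0.172 ]
sample_cap 0.61 [193.7 194.2] [ 0.6093 -0.0762  0.145 ]
pointer 0.91 [227.9 257.5] [ 0.6696 -0.1341  0.121 ]
shutter_handle 0.59 [ 81.  235.4] [ 0.5098 -0.2077  0.085 ]
```

View pics/w.png

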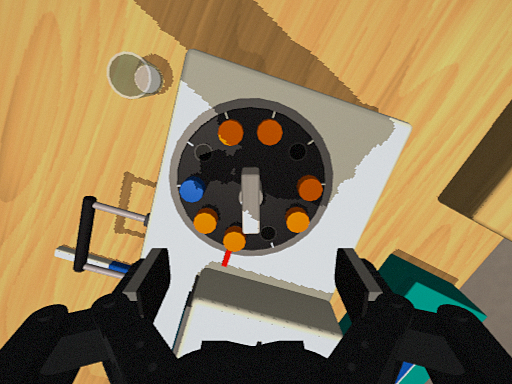

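Emit:
{"name": "servo_tool", "arguments": {"delta_pos": [[-1,1,-10],[-1,1,-30],[-1,1,-52],[-1,1,-72],[-1,1,-87],[-1,1,-94],[-1,1,-95],[-1,1,-95]], "yaw": [0,0,0,0,0,0,0,0]}}

```text
clock: 4.35
ee_pos: [0.6553, -0.0495, 0.1565]
eef_rot: [[-0.458, 0.889, 0.0], [0.889, 0.458, -0.0], [-0.0, 0.0, -1.0]]
wrist_force: [0.1, 0.6, 0.1]
finger_gap: 0.085
grasp_force: 0.0
```

Emit:
{"name": "servo_tool", "arguments": {"delta_pos": [[0,0,0],[0,0,0],[0,0,0],[0,0,0],[0,0,0],[0,0,0],[0,0,0],[0,0,0],[0,0,0],[0,0,0]], "yaw": [0,0,0,0,0,0,0,0,0,0], "gripper": 0}}

```text
clock: 5.35
ee_pos: [0.6544, -0.05, 0.1568]
eef_rot: [[-0.458, 0.889, -0.001], [0.889, 0.458, -0.0], [0.0, -0.001, -1.0]]
wrist_force: [-3.9, -0.0, 6.6]
finger_gap: 0.0164
grasp_force: 58.5
```

Emit:
{"name": "servo_tool", "arguments": {"delta_pos": [[0,0,0],[0,0,0],[0,0,0],[0,0,0],[0,0,0],[0,0,0],[0,0,0],[0,0,0],[0,0,0],[0,0,0],[0,0,0],[0,0,0]], "yaw": [4,11,18,25,32,39,46,53,60,66,70,72]}}

```text
clock: 6.55
ee_pos: [0.655, -0.0488, 0.1568]
eef_rot: [[-0.986, -0.164, 0.0], [-0.164, 0.986, 0.001], [-0.0, 0.001, -1.0]]
wrist_force: [-2.9, 2.6, 5.4]
finger_gap: 0.0159
grasp_force: 58.8
```

Emit:
{"name": "servo_tool", "arguments": {"delta_pos": [[0,0,0],[0,0,0]], "yaw": [0,0]}}

```text
clock: 6.75
ee_pos: [0.655, -0.0488, 0.1568]
eef_rot: [[-0.987, -0.161, -0.0], [-0.161, 0.987, 0.001], [-0.0, 0.001, -1.0]]
wrist_force: [-3.1, 2.6, 5.9]
finger_gap: 0.0167
grasp_force: 58.8
```

```bash
python3 - <<'E'
from h import *
np.set_printoptions(precision=4,suppress=True)
q=np.load("q.npy")
o=readout.observe();a=np.degrees(np.arctan2(o["eef_rot"][1][1],o["eef_rot"][0][1]));print(o["clock"],o["ee_pos"],a,o["joint_pos"],o["torque"],o["finger_gap"])
for c in("wrist","scene"):
    s=optics.snapshot(c);P={}
    for l,z in dict(sample_cap=.145,pointer=.121).items():
        for d in finder.landmark_of(s,l)[:2]: print(c,l,round(d["p"],2),np.round(d["pixel"],1),atz(s,d["pixel"],z))
    if c=="wrist": save(s,"w2.png")
E
```

```text
6.75 [ 0.655  -0.0488  0.1568] 99.26800202533107 [ 0.0224  0.6128 -0.0317  1.5822  0.0213  0.947   1.7165] [ 0.5854  0.6861 -0.0227] 0.016670639691148525
wrist sample_cap 0.79 [161.9 240.6] [ 0.6629 -0.102   0.145 ]
wrist pointer 0.95 [123.  225.5] [ 0.6694 -0.1347  0.121 ]
scene sample_cap 0.74 [273.  214.1] [ 0.6612 -0.1099  0.145 ]
scene pointer 0.59 [268.1 228.8] [ 0.6742 -0.1417  0.121 ]
```

View pics/w2.png

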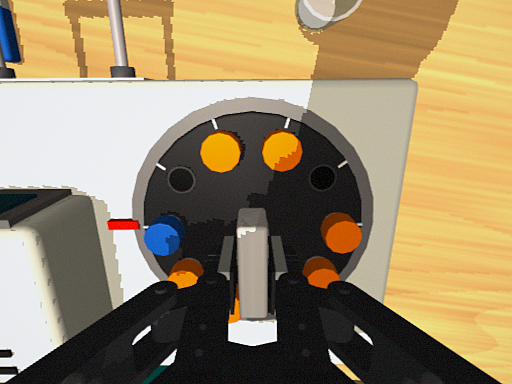

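Emit:
{"name": "servo_tool", "arguments": {"delta_pos": [[0,0,0],[0,0,0],[0,0,0],[0,0,0],[0,0,0],[0,0,0],[0,0,10],[0,0,30],[0,0,55],[0,0,75],[0,0,85],[0,0,85]], "yaw": [0,0,0,0,0,0,0,0,0,0,0,0], "gripper": 85}}

```text
clock: 8.25
ee_pos: [0.6559, -0.0496, 0.2431]
eef_rot: [[-0.987, -0.161, 0.003], [-0.161, 0.987, -0.0], [-0.003, -0.001, -1.0]]
wrist_force: [-0.6, 0.7, -0.6]
finger_gap: 0.0848
grasp_force: 0.0
```

Emit:
{"name": "servo_tool", "arguments": {"delta_pos": [[-6,-4,0],[-20,-20,0],[-40,-40,0],[-60,-60,0],[-80,-80,0],[-100,-100,0],[-120,-125,0],[-135,-145,0],[-141,-156,0],[-142,-158,0],[-142,-158,0],[-142,-158,0]], "yaw": [-5,-13,-21,-29,-37,-45,-53,-61,-69,-77,-85,-90]}}

```text
clock: 9.45
ee_pos: [0.5125, -0.2075, 0.2403]
eef_rot: [[-0.155, 0.988, -0.002], [0.988, 0.155, 0.0], [0.001, -0.002, -1.0]]
wrist_force: [0.6, 0.6, 0.1]
finger_gap: 0.0851
grasp_force: 0.0
```

```bash
python3 - <<'E'
from h import *
np.set_printoptions(precision=4,suppress=True)
o=readout.observe();a=np.degrees(np.arctan2(o["eef_rot"][1][1],o["eef_rot"][0][1]));print(o["clock"],o["ee_pos"],a,o["joint_pos"],o["wrist_force"])
s=optics.snapshot("wrist")
for l,z in dict(sample_cap=.145,pointer=.121,shutter_handle=.085,turret_grip=.172).items():
    for d in finder.landmark_of(s,l)[:2]: print(l,round(d["p"],2),np.round(d["pixel"],1),atz(s,d["pixel"],z))
t=optics.snapshot("top")
for l,z in dict(sample_cap=.145,pointer=.121).items():
    for d in finder.landmark_of(t,l)[:1]: print(l,round(d["p"],2),np.round(d["pixel"],1),atz(t,d["pixel"],z))
save(s,"w3.png");import pickle;pickle.dump(s,open("w3.pkl","wb"))
E
```

```text
9.45 [ 0.5125 -0.2075  0.2403] 8.93871856885189 [ 0.0237  0.4114  0.4041  1.7594 -0.1862  1.0104  0.6533] [0.5711 0.6131 0.1308]
sample_cap 0.73 [465.4 100.1] [ 0.6639 -0.1043  0.145 ]
pointer 0.7 [438.6 135.6] [ 0.6685 -0.1342  0.121 ]
shutter_handle 0.93 [253.8 177.2] [ 0.5136 -0.2073  0.085 ]
sample_cap 0.82 [264.3 161. ] [ 0.6564 -0.1138  0.145 ]
pointer 0.84 [270.  158.4] [ 0.6705 -0.1343  0.121 ]
```

View pics/w3.png

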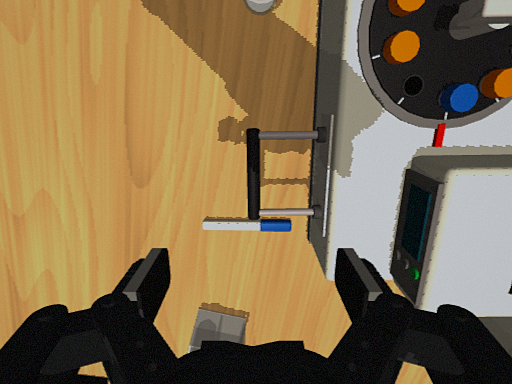

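Emit:
{"name": "servo_tool", "arguments": {"delta_pos": [[1,0,-10],[1,0,-35],[1,0,-65],[1,0,-95],[1,0,-125],[1,0,-148],[1,0,-164],[1,0,-172],[1,0,-174],[1,0,-174]], "yaw": [0.5,0.5,0.5,0.5,0.5,0.5,0.5,0.5,0.5,0.5]}}

```text
clock: 10.85
ee_pos: [0.5143, -0.2077, 0.0674]
eef_rot: [[-0.17, 0.985, 0.0], [0.985, 0.17, -0.0], [-0.0, 0.0, -1.0]]
wrist_force: [0.2, 0.0, -0.3]
finger_gap: 0.085
grasp_force: 0.0
```

Emit:
{"name": "servo_tool", "arguments": {"delta_pos": [[0,0,0],[0,0,0],[0,0,0],[0,0,0],[0,0,0],[0,0,0],[0,0,0],[0,0,0],[0,0,0],[0,0,0]], "yaw": [0,0,0,0,0,0,0,0,0,0], "gripper": 0}}

```text
clock: 11.85
ee_pos: [0.5135, -0.2076, 0.0677]
eef_rot: [[-0.17, 0.986, -0.001], [0.986, 0.17, 0.0], [0.0, -0.001, -1.0]]
wrist_force: [-3.4, 0.4, 6.2]
finger_gap: 0.0122
grasp_force: 58.4
```

Emit:
{"name": "servo_tool", "arguments": {"delta_pos": [[-1,0,0],[-4,-1,0],[-8,-1,0],[-13,-2,0],[-18,-3,0],[-23,-4,0],[-28,-5,0],[-33,-5.5,0],[-36,-6,0],[-38,-6.4,0],[-39,-6.6,0],[-39,-6.6,0]], "yaw": [0,0,0,0,0,0,0,0,0,0,0,0]}}

```text
clock: 13.05
ee_pos: [0.4776, -0.2138, 0.0677]
eef_rot: [[-0.171, 0.985, 0.004], [0.985, 0.171, -0.0], [-0.001, 0.004, -1.0]]
wrist_force: [7.6, 1.4, -1.4]
finger_gap: 0.0117
grasp_force: 58.5
```

```bash
python3 - <<'E'
from h import *
np.set_printoptions(precision=4,suppress=True)
o=readout.observe();print(o["clock"],o["ee_pos"],o["wrist_force"],o["torque"],(np.array(o["ee_pos"])-[.5135,-.2076,.0677])@[-.986,-.166,0])
q=np.load("q.npy");h0=np.array([.5145,-.2068])
for c,lb in(("wrist",("shutter_handle","pointer","sample_cap")),("scene",("shutter_handle","pointer","sample_cap")),("top",("shutter_handle","pointer","sample_cap"))):
    s=optics.snapshot(c)
    for l in lb:
        z=dict(sample_cap=.145,pointer=.121,shutter_handle=.085)[l]
        for d in finder.landmark_of(s,l)[:1]: print(c,l,round(d["p"],2),np.round(d["pixel"],1),atz(s,d["pixel"],z))
    if c=="wrist": a=cv2.resize(s["img"],(600,450))
    if c=="scene": b=cv2.resize(s["img"][175:285,185:295],(450,450),interpolation=cv2.INTER_CUBIC)
cv2.imwrite("pics/w4.png",cv2.resize(np.hstack([a,b]),(800,343))[:,:,::-1])
E
```

```text
13.05 [ 0.4776 -0.2138  0.0677] [ 7.5695  1.4218 -1.3911] [ 0.473  -1.5444  0.0027] 0.03637906469055394
wrist shutter_handle 0.97 [253.3 263.6] [ 0.4773 -0.2115  0.085 ]
scene shutter_handle 0.63 [202.7 210. ] [ 0.4774 -0.2102  0.085 ]
scene pointer 0.68 [268.5 226.4] [ 0.6695 -0.1352  0.121 ]
scene sample_cap 0.84 [274.3 214.6] [ 0.6648 -0.1087  0.145 ]
top pointer 0.66 [268.9 158.4] [ 0.6706 -0.1305  0.121 ]
top sample_cap 0.8 [262.8 159.5] [ 0.6618 -0.1089  0.145 ]
```

View pics/w4.png

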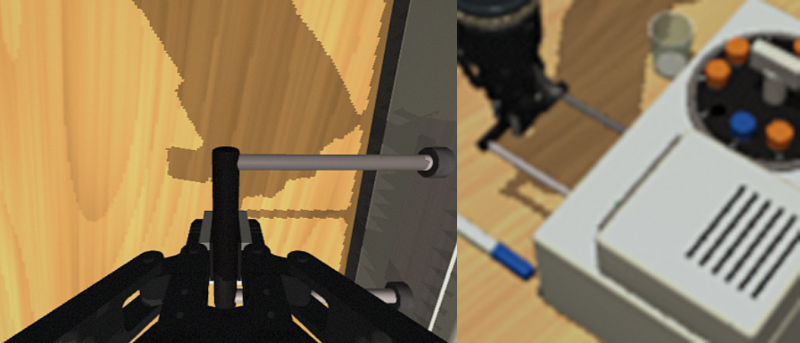

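Emit:
{"name": "servo_tool", "arguments": {"delta_pos": [[-1,-0.2,0],[-3,-0.5,0],[-3.5,-0.6,0],[-3.5,-0.6,0],[-3.5,-0.6,0]], "yaw": [0,0,0,0,0]}}

```text
clock: 14.15
ee_pos: [0.4744, -0.2144, 0.0677]
eef_rot: [[-0.171, 0.985, 0.004], [0.985, 0.171, -0.001], [-0.001, 0.004, -1.0]]
wrist_force: [9.1, 2.4, -1.5]
finger_gap: 0.0123
grasp_force: 58.5
```

```bash
python3 - <<'E'
from h import *
np.set_printoptions(precision=4,suppress=True)
o=readout.observe();print(o["clock"],o["ee_pos"],o["wrist_force"],(np.array(o["ee_pos"])-[.5135,-.2076,.0677])@[-.986,-.166,0])
s=optics.snapshot("wrist");im=s["img"].astype(int)
m=(im[:,:,0]>90)&(im[:,:,1]<.5*im[:,:,0])&(im[:,:,2]<.5*im[:,:,0]);print(np.argwhere(m)[:40].tolist(),m.sum())
a=s["img"][150:350,400:512];cv2.imwrite("pics/w5.png",cv2.resize(a,None,fx=3,fy=3,interpolation=cv2.INTER_NEAREST)[:,:,::-1])
E
```

```text
14.15 [ 0.4744 -0.2144  0.0677] [ 9.1179  2.4432 -1.4772] 0.039656011584259056
[[171, 479], [171, 480], [171, 481], [171, 482], [171, 483], [171, 484], [171, 485], [171, 486], [172, 483], [172, 484], [172, 485], [172, 486], [172, 487], [172, 488], [172, 489], [173, 484], [173, 485], [173, 486], [173, 487], [173, 488], [173, 489], [173, 490], [174, 485], [174, 486], [174, 487], [174, 488], [174, 489], [174, 490], [174, 491], [175, 486], [175, 487], [175, 488], [175, 489], [175, 490], [175, 491], [175, 492], [176, 486], [176, 487], [176, 488], [176, 489]] 261
```

View pics/w5.png

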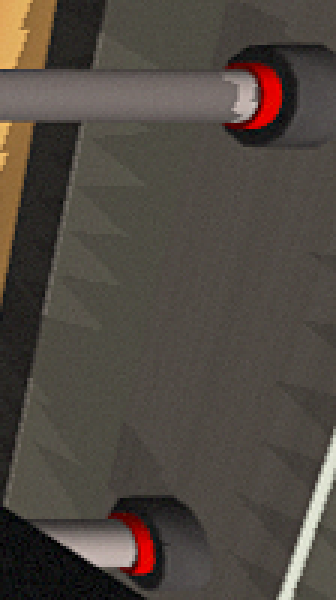

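Emit:
{"name": "servo_tool", "arguments": {"delta_pos": [[0,0,0],[0,0,0],[0,0,0],[0,0,0],[0,0,0],[0,0,0],[0,0,0],[0,0,0]], "yaw": [0,0,0,0,0,0,0,0]}}

```text
clock: 15.0
ee_pos: [0.4744, -0.2143, 0.0677]
eef_rot: [[-0.171, 0.985, 0.004], [0.985, 0.171, -0.001], [-0.001, 0.004, -1.0]]
wrist_force: [8.5, 2.6, -1.2]
finger_gap: 0.0121
grasp_force: 58.5
```

```bash
python3 - <<'E'
from h import *
o=readout.observe();print(o["clock"],o["ee_pos"],o["wrist_force"],o["grasp_force"])
s=optics.snapshot("wrist");im=s["img"].astype(int)
print(((im[:,:,0]>90)&(im[:,:,1]<.5*im[:,:,0])&(im[:,:,2]<.5*im[:,:,0])).sum())
print(ctrl.close_job())
E
```

```text
15.0 [ 0.47443786 -0.21433675  0.0676894 ] [ 8.53663393  2.57084054 -1.18017129] 58.48249018192291
260
the job is handed in; nothing more can be done
None
```

I handed the job in at about 15 s: the blue-capped tube stands at the red pointer with the bar released, and the gripper holds the shutter handle about 40 mm out with the red rings just clear; no verdict was returned.

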